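# Take a photometer reading: shut the lid, lamp on, press the green key

## Robot

A 6-joint arm with a two-finger parallel gripper is mounted at the origin on the work surface. World frame = base frame: x ahead of the robot, y to its left, z up, the work surface at z = 0. Lengths are in mm, angles in rad, forces in N, time in s.
With the tool pointing down it reaches from about 350 to 775 mm from the base axis. Payload 7.3 kg.
Tool frame: the origin (TCP) lies at the very end of the fingers, on their centre line; the grasp point (between the pads) lies 19 mm behind it; z points along the fingers, y is the line along which they close (so a half turn about z gives the same grasp; the last joint's range is limited). The gripper opens to 92 mm and grips with 3 to 60 N. Pads are 19 mm wide; open, the fingers measure 130 mm over their backs; the gripper's body (75 mm by 190 mm) begins 47 mm behind the grasp point.
Start: joints at [-0.146, 0.342, 1.524, -0, 1.275, -0.146], TCP at [525.021, 0.019, 206.541] pointing down, gripper open.
Joint ranges: [-2.53, 2.53], [-0.77, 2.02], [0.04, 2.7], [-1, 4.14], [0.28, 2.66], [-3.11, 3.11]. Speed limits (rad/s): [2.57, 2.57, 3.14, 3.14, 3.14, 3.14].

## Interface

Orientations are given as [roll, pitch, yaw] about the fixed x, y, z axes, in that order (R = Rz(yaw) Ry(pitch) Rx(roll)).
In Python, from plant import bot gives the robot as it stands.
- The arm moves only by the tool jog_arm, never from a script. Its argument "targets" is a list of rows, each an object with "xyz": the shift along the tool's x, y, z as a fraction of full scale, a list of three; "spin": the turn about the tool's z as a fraction of full scale. In form: [{"xyz": [x, y, z], "spin": spin}, ...]. A call has exactly 10 rows; each row shifts and turns the commanded pose from where the row before left it, along the tool's axes as they then stand; what a row does not reach is not made up. Full scale, the value 1, is 80 mm for a shift and 0.1 rad for a turn. A row lasts 1/8 s, in which the tool goes at most 62.5 mm and 10.7 degrees, less where a joint would pass 70% of its speed; a pose out of reach is approached as far as the arm can. A call with a number of a shift or a turn outside -1 to 1 is refused whole. A call with a gripper value outside its range is refused whole. "gripper" is the opening in per cent of the stroke, from 0 (shut) to 100 (fully open), set as the call begins (left out, the last holds). The fingers move at their own pace and stop on an object; the grip force is fixed at half the most. Time passes only in rows, so rows that do not move let the fingers close, or fill a call up. It gives the time, the measured TCP pose, the force, the opening and the grip force at its end, in the units of the state.
- bot.get_obs(): the state, without advancing time (a new reading comes with each control period).
- bot.capture(name): name is "scene" or "side" or "wrist"; returns the picture (400x640x3 uint8, blue, green, red); there is no depth.
- bot.get_calibration(name): a dict with "vfov" (degrees; the focal length in pixels is half the picture's height over the tangent of half this angle, whatever the lens; pixels are square), "cx", "cy" (the principal point, pixels), "k1" (the pictures are not rectified: a ray, as slopes to the right and down, at radius r is drawn at 1 + k1 r^2 times it, then the intrinsics apply), "eye" and "rotation" of the camera in the world. Camera axes: x right, y down, z forward; pixel columns grow to the right and rows downward; lengths in mm; the calibration is good to about 2 mm. A picture is of the moment at which its call begins: read the wrist's pose just before it. get_calibration takes no time and is no camera call; for the wrist camera it gives the pose at the moment of the call.
- bot.close_job(): hands the job in; it is judged then, once.
The state is a dict: "time": time; "joint_positions": joint angles; "dq": joint speeds; "tau": joint torques, N m; "tool_pos": TCP position; "tcp_rot": TCP orientation; "contact_force": force on the tool from outside, world axes, zero at the start; "moment": the same for the moment, N m; "grip_width": finger opening in mm; "finger_force": force on a finger pad.
Only numpy, scipy, OpenCV 4.12 (cv2) and the standard library are available. Lean on these libraries where they do the work, as an engineer would, in place of code of your own. Each camera call takes 0.05 s, during which the arm holds its last target. There are 200 camera calls.

## Task

Take a reading with the white photometer, all by touch with the fingertips and nothing gripped: first push its dark sample lid fully shut, then switch the lamp on by pressing down the end of the black rocker that has the white mark, and then press the green key of the loose grey keypad well down and let it go. Keep to that order, and do not press the blue or red key. Do not pick up, tip or push the keypad about, and leave the other things on the bench where they are.

Things in the scene. Friction and masses are not known exactly. Their poses are not given: they have to be found in the camera images.
- photometer: white bench photometer, fixed, housing 200 (its x) x 220 (its y) x 75 mm tall, small grey-green display and black rocker on its right half, sample well under a dark lid on its left half; origin: centre of its underside, x points to its rear (away from the robot at yaw 0), y to its left, z up
- lid (a joint): angle of the sample lid in rad: 0 fully shut, positive open; it starts partly open (0.45 to 0.85). Stiff hinge, stays where it is left; needs about 2 N pushed down half-way along the lid. Shut, its top face is level at 84 mm above the bench
- lid_hinge (a point): middle of the lid's rear edge on its top face, 4 mm over the hinge axis, which runs along the photometer's y at x +70 mm; lid centre line at y +50. Dark plate 100 long, 80 wide, 8 mm thick; it runs from here to the photometer's front (-x), rising when open. Straight down 45 mm in front of the hinge meets its top face at every starting angle and shuts it. Site axes turn with the lid
- lid_edge (a point): middle of the lid's free front edge on its top face (yellow strip near it), 100 mm from the hinge; moves with the lid
- rocker (a joint): angle of the black lamp rocker in rad: 0 off (its marked front end up), 0.36 fully on (its marked front end down, that half then level); stays where it is left; about 3 N on the marked end turn it
- rocker_on (a point): press point on the top face of the rocker's front end (the end towards the photometer's front), at the white mark, 22 mm in front of the pivot; moves with the rocker. Off, it is 97 mm above the bench, on 89 mm. The rocker is 56 mm long along the photometer's x, 30 mm wide, pivot at photometer x -35, y -55 mm, height 89 mm; each half is a flat slope, together a shallow V
- keypad: loose grey wireless keypad, 130 (its x) x 62 x 24 mm, about 0.5 kg, lying on the bench left or right of the photometer, long side roughly pointing away from the robot; round keys 24 mm across, 40 mm apart along its x: green at -40 mm, blue at 0, red at +40 mm; origin: centre of its underside
- key_green (a joint): green key pressed depth in m: 0 up, 0.006 fully down; springs back; starts to move at about 1.4 N, fully down at 4.5 N
- key_green_top (a point): centre of the top of the green key, 36 mm above the bench when up; moves with the key
- key_blue (a joint): blue key pressed depth in m (0 up, 0.006 down); not to be pressed
- key_red (a joint): red key pressed depth in m (0 up, 0.006 down); not to be pressed
- rack: white cuvette rack, 130 x 62 x 26 mm with three clear cuvettes rising to 48 mm; loose, leave alone; origin: centre of its underside
- vial: small amber vial with white cap, 28 mm across, 65 mm tall, loose, leave alone; origin: centre of its underside
- reagent: amber reagent bottle with black cap, 60 mm across, 120 mm tall, loose, leave alone; origin: centre of its underside
- beaker: glass beaker, 68 mm across, 85 mm tall, loose, leave alone; origin: centre of its underside
- spray_pink: white spray bottle with pink head, 68 mm across, 190 mm tall, loose, leave alone; origin: centre of its underside
- spray_orange: orange spray bottle with red head, 68 mm across, 190 mm tall, loose, leave alone; origin: centre of its underside
- pipette: white hand pipette lying on the bench, about 275 mm long, 22 mm thick, loose, leave alone; it lies along its own x, from -154 mm (blue plunger) to +120 mm (tip); origin on the bench
Mind the look-alikes: they are no part of the job. What is meant by the keypad is not orange, and is the smaller of those in its own colour.

How it is judged:
By the outcome, as a careful person would: the job done as asked, in the order asked, and still so for the second after the job is handed in, with the robot touching nothing.
It also fails if it takes over 54 s, if anything falls off the work surface, if the arm or the gripper's body presses on something with over 40 N, if the wrist force passes 120 N, or if a joint passes its speed limit or range.

## Working session

There is one attempt and no reset: what is moved stays moved. The work goes in short steps, Python scripts to look and compute and a tool call to move; the robot and the scene stay as the last step left them, time stands still between calls to the robot, and variables do not carry over. Pictures are saved under pics/ and viewed, at most 10 in all, crops included, and the job is handed in when it is done.

Besides the shell and the picture viewer there is one more tool, called after "Call:" as a command line: name --argument value ..., lists and objects as JSON in quotes. jog_arm: Moves the arm, as the interface text tells. Shift numbers are shares of 80 mm and turn numbers shares of 0.1 rad, none past 1 either way. Its arguments: {"type":"object","properties":{"targets":{"type":"array","items":{"type":"object","properties":{"xyz":{"type":"array","items":{"type":"number"}},"spin":{"type":"number"}}}},"gripper":{"type":"number"}},"required":["targets"]}

```bash
mkdir -p pics; cat > h.py <<'E'
import numpy as np, cv2
from plant import bot
def snap(n,f):
    im=bot.capture(n); cv2.imwrite('pics/'+f,im); return im
def ray(c,u,v):
    f=200/np.tan(np.radians(c['vfov'])/2)
    K=np.array([[f,0,c['cx']],[0,f,c['cy']],[0,0,1]])
    p=cv2.undistortPoints(np.array([[[u,v]]],float),K,np.array([c['k1'],0,0,0]))[0,0]
    return np.array(c['eye'],float),np.array(c['rotation'])@np.array([p[0],p[1],1])
def at(c,u,v,z):
    e,d=ray(c,u,v); return e+d*(z-e[2])/d[2]
E
python3 - <<'E'
from h import *
for n in('scene','side','wrist'):
    c=bot.get_calibration(n); print(n,c); snap(n,n+'0.png')
o=bot.get_obs();print(o)
E
```

```text
scene {'vfov': 45.28385774551365, 'cx': 315.30890957353273, 'cy': 212.38894422577468, 'k1': 0.046520588062129005, 'eye': array([1063.65263567, -770.08010283,  884.53693876]), 'rotation': array([-2.26951796,  0.02248496,  0.58753229])}
side {'vfov': 45.33455169727583, 'cx': 318.4477951156403, 'cy': 196.49236174549188, 'k1': 0.002226563353416457, 'eye': array([264.97411658, 933.67591637, 932.10432482]), 'rotation': array([-2.2828171 ,  0.01626196, -2.8815912 ])}
wrist {'vfov': 62.26031283818093, 'cx': 323.6336473480543, 'cy': 200.74477608145415, 'k1': -0.019560419177650383, 'eye': array([525.70994069,  85.0655967 , 383.95369229]), 'rotation': array([2.82648926e+00, 9.65261970e-04, 8.31192198e-04])}
{'time': 0.15, 'joint_positions': array([-1.46022407e-01,  3.42568467e-01,  1.52476080e+00,  7.06087953e-06,
        1.27535733e+00, -1.45988210e-01]), 'dq': array([-0.00240459, -0.00305807, -0.00229244,  0.00107958, -0.00074775,
        0.00130063]), 'tau': array([ 7.52666965e-04, -4.31470585e+01, -2.44352603e+01,  7.18239485e-02,
        5.38185902e-02, -1.32920518e-04]), 'tool_pos': array([5.24703456e+02, 5.64172423e-02, 2.06014448e+02]), 'tcp_rot': array([-3.14051133e+00, -1.65816405e-04,  1.57075998e+00]), 'contact_force': array([ 0.76517132, -0.05283187,  0.40837685]), 'moment': array([-0.04509505, -0.02133918,  0.00731672]), 'finger_force': 0.0, 'grip_width': 92.0844244559023}
```

View pics/scene0.png

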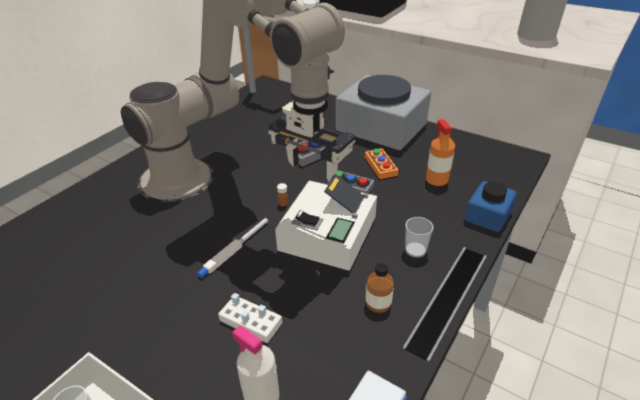

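View pics/side0.png

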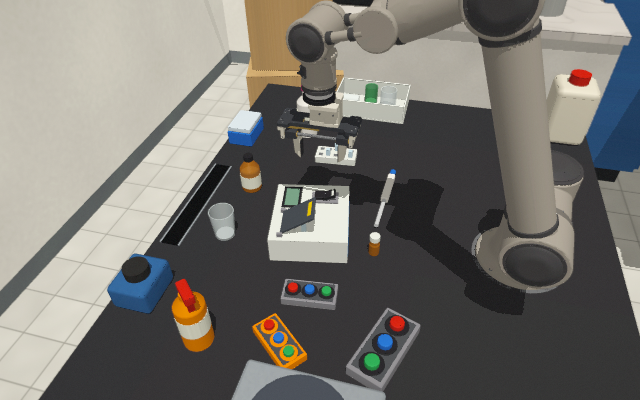

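The candidates in the side view are the small grey keypad at about (310,293), an orange one at (279,341) and a larger grey one at (384,347). The small grey one fits, since it is not orange and is the smaller of the grey two. Its green key is at about (327,292). Next I'll confirm this in enlarged crops.

```bash
sed -i "s/np.array(c\['rotation'\])@/Rotation.from_euler('xyz',c['rotation']).as_matrix()@/; s/^from plant/from scipy.spatial.transform import Rotation\nfrom plant/" h.py
python3 - <<'E'
from h import *
a=cv2.imread('pics/side0.png');cv2.imwrite('pics/sc.png',cv2.resize(a[175:315,225:405],None,fx=4.2,fy=4.2,interpolation=cv2.INTER_CUBIC))
a=cv2.imread('pics/scene0.png');cv2.imwrite('pics/cc.png',cv2.resize(a[155:275,260:400],None,fx=5,fy=5,interpolation=cv2.INTER_CUBIC))
c=bot.get_calibration('side')
print(at(c,327,291,36),at(c,293,288,36),at(c,310,289,36))
E
```

```text
[440.00898204 254.86570622  36.        ] [519.52574066 265.89178566  36.        ] [480.01559251 258.9508211   36.        ]
```

View pics/sc.png

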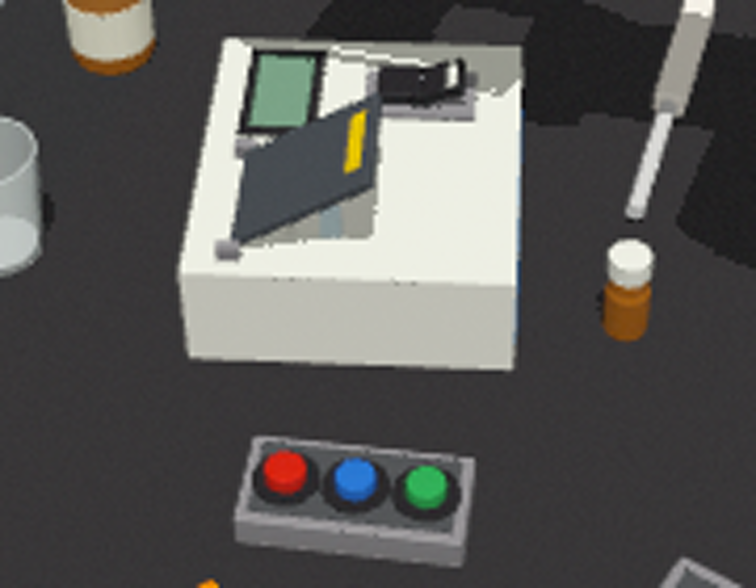

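View pics/cc.png

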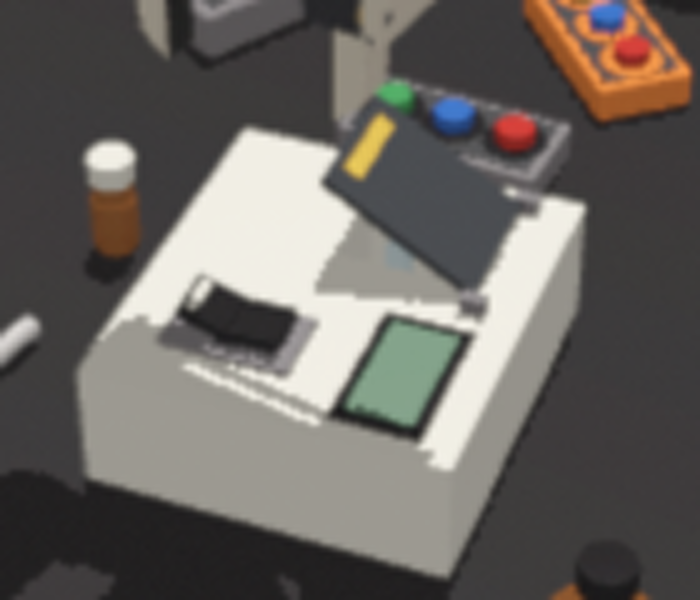

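View pics/wrist0.png

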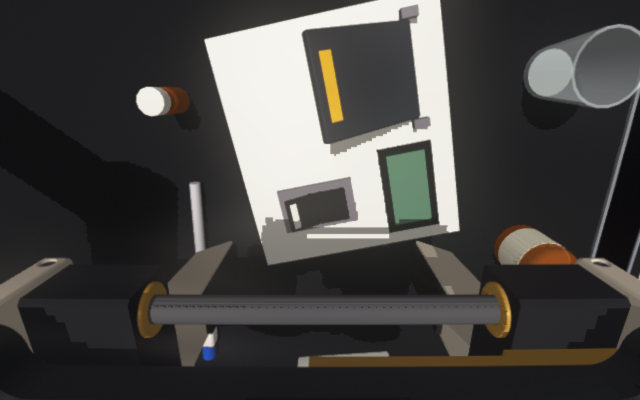

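The crops confirm the small grey keypad: green at side crop (428,482), blue at (355,475), red at (285,468). The rocker's white mark shows in three views: side (334,193), scene (300,214) and wrist (295,216). I'll compute the photometer pose from these.

```bash
python3 - <<'E'
from h import *
np.set_printoptions(precision=1,suppress=True)
S=bot.get_calibration('side');C=bot.get_calibration('scene');W=bot.get_calibration('wrist')
obs={'side':(S,[(348.3,242.9),(349.3,185.7),(278.3,184),(267.9,240.5)]),'scene':(C,[(309.6,180.6),(276,229),(350,248.6),(377.2,196.2)]),'wrist':(W,[(205,39),(268,264),(460,231),None])}
m=np.array([[-100,110],[-100,-110],[100,-110],[100,110]],float)
for n,(c,ps) in obs.items():
    i=[k for k in range(4) if ps[k]]
    w=np.array([at(c,*ps[k],75)[:2] for k in i]); mm=m[i]
    a=mm-mm.mean(0);b=w-w.mean(0)
    yaw=np.arctan2((a[:,0]*b[:,1]-a[:,1]*b[:,0]).sum(),(a*b).sum())
    R=np.array([[np.cos(yaw),-np.sin(yaw)],[np.sin(yaw),np.cos(yaw)]])
    o=w.mean(0)-R@mm.mean(0)
    print(n,w.tolist(),'yaw',round(yaw,3),'o',o,'rock',R@[-57,-55]+o,'lid45',R@[25,50]+o)
print('mark',at(S,333.8,192.9,97),at(C,300.4,213.6,97),at(W,295,216,97))
print('keys',at(S,326.9,289.8,36),at(S,309.5,288.1,36),at(S,292.9,286.4,36))
print('green scene',at(C,339.2,174.5,36))
E
```

```text
side [[417.55357632905185, 128.6903548667102], [461.54896318810944, -88.13427976804053], [658.1156678254413, -47.758401846284755], [612.6745159184177, 168.91840110718658]] yaw 0.203 o [537.5  40.4] rock [492.7 -24.9] lid45 [551.9  94.4]
scene [[422.3326078065252, 130.66673649564143], [466.21683544163545, -85.14189105908235], [659.8003987682869, -46.14905732871955], [618.9367852849571, 168.63527219849448]] yaw 0.195 o [541.8  42. ] rock [496.5 -23. ] lid45 [556.7  95.9]
wrist [[424.35818686229396, 129.20326504361336], [467.327367587598, -85.49638639251627], [664.0372360278941, -47.83916864090976]] yaw 0.195 o [544.2  41.1] rock [498.9 -24. ] lid45 [559.  95.]
mark [490.6 -22.2  97. ] [499.6 -23.7  97. ] [499.1 -23.4  97. ]
keys [441.1 251.5  36. ] [481.9 256.7  36. ] [521.2 261.4  36. ]
green scene [450.2 247.3  36. ]
```

Call:
jog_arm --targets '[{"xyz":[0,0,0],"spin":1},{"xyz":[0,0,0],"spin":1},{"xyz":[0,0,0],"spin":1},{"xyz":[0,0,0],"spin":1},{"xyz":[0,0,0],"spin":1},{"xyz":[0,0,0],"spin":1},{"xyz":[0,0,0],"spin":1},{"xyz":[0,0,0],"spin":1},{"xyz":[0,0,0],"spin":1},{"xyz":[0,0,0],"spin":1}]' --gripper 0

```text
time: 1.4
tool_pos: [524.8, 0.0, 206.2]
tcp_rot: [-3.141, 0.0, 0.567]
contact_force: [-0.5, 0.4, 0.4]
grip_width: 0.6
finger_force: 0.0
```

Call:
jog_arm --targets '[{"xyz":[0,0,0],"spin":1},{"xyz":[0,0,0],"spin":1},{"xyz":[0,0,0],"spin":1},{"xyz":[0,0,0],"spin":0.74},{"xyz":[0,0,0],"spin":0},{"xyz":[0.31,-0.55,0],"spin":0},{"xyz":[0.31,-0.55,0],"spin":0},{"xyz":[0,0,0],"spin":0},{"xyz":[0,0,0],"spin":0},{"xyz":[0,0,0],"spin":0}]'

```text
time: 2.65
tool_pos: [556.2, 95.0, 206.5]
tcp_rot: [3.141, 0.0, 0.196]
contact_force: [-0.0, -0.4, 0.5]
grip_width: 0.0
finger_force: 0.0
```

Call:
jog_arm --targets '[{"xyz":[0,0,0.4],"spin":0},{"xyz":[0,0,0.3],"spin":0},{"xyz":[0,0,0.15],"spin":0},{"xyz":[0,0,0.1],"spin":0},{"xyz":[0,0,0.1],"spin":0},{"xyz":[0,0,0.1],"spin":0},{"xyz":[0,0,0.1],"spin":0},{"xyz":[0,0,0.1],"spin":0},{"xyz":[0,0,0.1],"spin":0},{"xyz":[0,0,0.05],"spin":0}]'

```text
time: 3.9
tool_pos: [556.3, 96.0, 86.0]
tcp_rot: [-3.142, 0.001, 0.197]
contact_force: [-0.8, -0.0, 1.6]
grip_width: 0.3
finger_force: 0.5
```

Call:
jog_arm --targets '[{"xyz":[0,0,0.02],"spin":0},{"xyz":[0,0,0.02],"spin":0},{"xyz":[0,0,0.02],"spin":0},{"xyz":[0,0,0],"spin":0},{"xyz":[0,0,0],"spin":0},{"xyz":[0,0,0],"spin":0},{"xyz":[0,0,0],"spin":0},{"xyz":[0,0,0],"spin":0},{"xyz":[0,0,0],"spin":0},{"xyz":[0,0,0],"spin":0}]'

```text
time: 5.15
tool_pos: [556.5, 96.0, 81.8]
tcp_rot: [3.142, -0.0, 0.197]
contact_force: [-0.0, 0.5, 0.6]
grip_width: 0.1
finger_force: 0.2
```

```bash
python3 - <<'E'
from h import *
a=snap('side','s1.png')[165:295,225:385];b=snap('scene','c1.png')[145:275,250:410]
cv2.imwrite('pics/j1.png',np.vstack([cv2.resize(x,(480,300) if 0 else (370,300),interpolation=3) for x in (a,b)]))
o=bot.get_obs();print(o['contact_force'],o['tool_pos'],o['moment'])
E
```

```text
[ 0.69825635 -1.10258949  0.4649412 ] [556.49174739  96.01845374  81.76595303] [0.00426872 0.05822211 0.03603015]
```

View pics/j1.png

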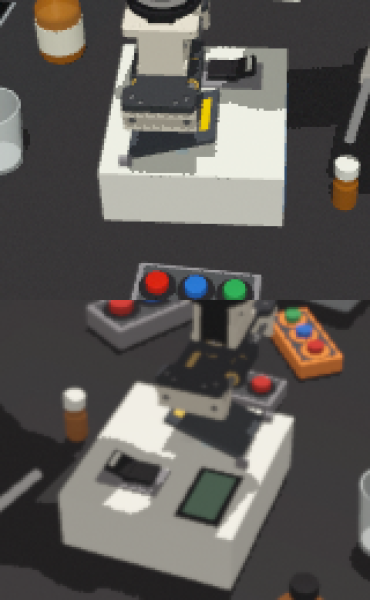

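The picture shows the lid lowered under the closed fingers, but the force is low, so it may not be fully seated. I'll press in small steps until the force rises.

Call:
jog_arm --targets '[{"xyz":[0,0,0.02],"spin":0},{"xyz":[0,0,0.02],"spin":0},{"xyz":[0,0,0],"spin":0},{"xyz":[0,0,0],"spin":0},{"xyz":[0,0,0],"spin":0},{"xyz":[0,0,0],"spin":0},{"xyz":[0,0,0],"spin":0},{"xyz":[0,0,0],"spin":0},{"xyz":[0,0,0],"spin":0},{"xyz":[0,0,0],"spin":0}]'

```text
time: 6.5
tool_pos: [556.5, 96.0, 78.6]
tcp_rot: [3.142, -0.0, 0.197]
contact_force: [1.2, 0.4, 0.0]
grip_width: 0.2
finger_force: 0.0
```

```bash
python3 - <<'E'
from h import *
a=snap('wrist','w1.png')
E
```

```text
(no output)
```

View pics/w1.png

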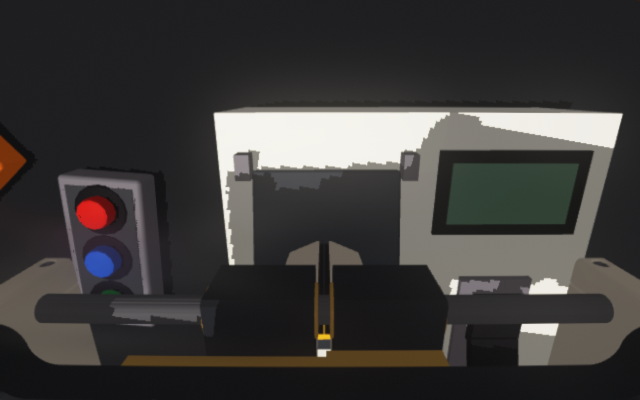

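Call:
jog_arm --targets '[{"xyz":[0,0,0],"spin":0},{"xyz":[0,0,0],"spin":0},{"xyz":[0,0,0],"spin":0},{"xyz":[0,0,0],"spin":0},{"xyz":[0,0,0],"spin":0},{"xyz":[0,0,0],"spin":0},{"xyz":[0,0,0],"spin":0},{"xyz":[0,0,0],"spin":0},{"xyz":[0,0,0.02],"spin":0},{"xyz":[0,0,0.02],"spin":0}]'

```text
time: 7.8
tool_pos: [556.4, 96.0, 75.3]
tcp_rot: [3.142, 0.0, 0.197]
contact_force: [0.1, -0.3, 0.9]
grip_width: 0.1
finger_force: 0.4
```

```bash
python3 - <<'E'
from h import *
F=[]
for i in range(4): bot.capture('wrist'); F.append(bot.get_obs()['contact_force'])
print(np.round(F,2), bot.get_obs()['tool_pos'])
E
```

```text
[[-0.06 -1.37  1.58]
 [-0.07 -0.68  0.38]
 [-0.28 -0.19 -0.03]
 [ 0.02  0.13 -0.04]] [556.44219501  96.03136745  75.23092197]
```

```bash
python3 - <<'E'
from h import *
np.set_printoptions(precision=1,suppress=True)
def loc(w,o=(542,41.3),y=.197):
    d=w[:2]-np.array(o);return np.array([d[0]*np.cos(y)+d[1]*np.sin(y),-d[0]*np.sin(y)+d[1]*np.cos(y)])
ims={'s0':('side',cv2.imread('pics/side0.png')),'s1':('side',cv2.imread('pics/s1.png')),'s2':('side',snap('side','s2.png')),'c0':('scene',cv2.imread('pics/scene0.png')),'c1':('scene',cv2.imread('pics/c1.png')),'c2':('scene',snap('scene','c2.png'))}
for k,(n,im) in ims.items():
    h=cv2.cvtColor(im,cv2.COLOR_BGR2HSV)
    m=cv2.inRange(h,(22,120,100),(34,255,255)); m[:170]=0;m[250:]=0;m[:,:290]=0;m[:,350:]=0
    v,u=np.nonzero(m); c=bot.get_calibration(n)
    p=(u.mean(),v.mean()); print(k,len(u),p,'z84',loc(at(c,*p,84)),'z100',loc(at(c,*p,100)),'z115',loc(at(c,*p,115)))
cv2.imwrite('pics/j2.png',cv2.resize(ims['s2'][1][160:270,255:385],None,fx=5,fy=5,interpolation=3))
E
```

```text
s0 53 (np.float64(309.0377358490566), np.float64(208.35849056603774)) z84 [ 0.4 -1.8] z100 [-1.4 15.8] z115 [-3.1 32.3]
s1 62 (np.float64(313.01612903225805), np.float64(213.53225806451613)) z84 [-11.5  17.8] z100 [-13.1  34.9] z115 [-14.6  51.1]
s2 64 (np.float64(314.296875), np.float64(216.265625)) z84 [-15.6  28. ] z100 [-17.1  45. ] z115 [-18.5  60.9]
c0 53 (np.float64(333.37735849056605), np.float64(183.8679245283019)) z84 [-26.7 109. ] z100 [-19.1  88.9] z115 [-12.   70.1]
c1 11 (np.float64(327.27272727272725), np.float64(193.72727272727272)) z84 [-26.3  61.3] z100 [-18.8  42.1] z115 [-11.7  24.1]
c2 11 (np.float64(326.27272727272725), np.float64(195.8181818181818)) z84 [-25.5  51.7] z100 [-18.   32.8] z115 [-10.9  15. ]
```

View pics/j2.png

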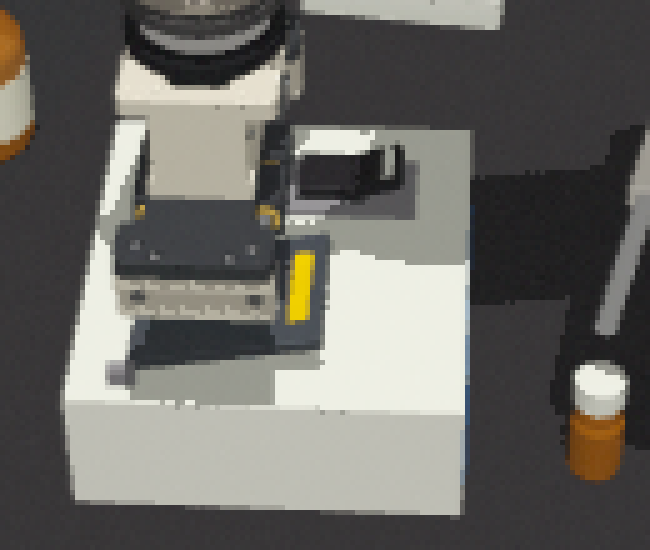

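In the enlarged side crop the lid's left edge runs from (125,358) to (322,348), which isn't parallel to the housing edge. The lid is still about 0.2 rad open, so the fingertips sit higher than the reported TCP. I'll keep going down gently and watch the force.

Call:
jog_arm --targets '[{"xyz":[0,0,0.02],"spin":0},{"xyz":[0,0,0.02],"spin":0},{"xyz":[0,0,0.02],"spin":0},{"xyz":[0,0,0.02],"spin":0},{"xyz":[0,0,0],"spin":0},{"xyz":[0,0,0],"spin":0},{"xyz":[0,0,0],"spin":0},{"xyz":[0,0,0],"spin":0},{"xyz":[0,0,0],"spin":0},{"xyz":[0,0,0],"spin":0}]'

```text
time: 9.35
tool_pos: [556.5, 96.0, 69.0]
tcp_rot: [3.142, -0.0, 0.197]
contact_force: [0.1, 0.1, 0.2]
grip_width: 0.3
finger_force: 0.0
```

```bash
cat >> h.py <<'E'
def loc(w,o=(542,41.3),y=.197):
    d=w[:2]-np.array(o);return np.round([d[0]*np.cos(y)+d[1]*np.sin(y),-d[0]*np.sin(y)+d[1]*np.cos(y)],1)
def strip():
    im=snap('side','t.png');h=cv2.cvtColor(im,cv2.COLOR_BGR2HSV)
    m=cv2.inRange(h,(22,120,100),(34,255,255)); m[:170]=0;m[250:]=0;m[:,:290]=0;m[:,350:]=0
    v,u=np.nonzero(m); c=bot.get_calibration('side');print(len(u),u.mean(),v.mean(),loc(at(c,u.mean(),v.mean(),84)),bot.get_obs()['contact_force'])
E
python3 -c "
from h import *
strip();strip()"
```

```text
65 315.0615384615385 218.86153846153846 [-18.2  37.6] [ 0.54578921 -0.60890061  0.31869136]
63 315.3333333333333 219.3968253968254 [-19.   39.6] [-0.54560818 -0.26437106  1.23403312]
```

Call:
jog_arm --targets '[{"xyz":[0,0,0.02],"spin":0},{"xyz":[0,0,0.02],"spin":0},{"xyz":[0,0,0.02],"spin":0},{"xyz":[0,0,0.01],"spin":0},{"xyz":[0,0,0.01],"spin":0},{"xyz":[0,0,0.01],"spin":0},{"xyz":[0,0,0],"spin":0},{"xyz":[0,0,0],"spin":0},{"xyz":[0,0,0],"spin":0},{"xyz":[0,0,0],"spin":0}]'

```text
time: 10.7
tool_pos: [556.4, 96.0, 63.8]
tcp_rot: [3.141, -0.001, 0.197]
contact_force: [-6.9, -1.3, 17.2]
grip_width: 0.4
finger_force: 8.6
```

```bash
python3 -c "
from h import *
strip();strip()"
```

```text
68 315.1029411764706 220.11764705882354 [-18.6  42.3] [-7.02057515 -1.27562372 17.89637162]
68 315.1029411764706 220.11764705882354 [-18.6  42.3] [-7.34631024 -1.49852515 17.63513096]
```

```bash
python3 -c "
from h import *
snap('side','a1.png');snap('scene','a2.png');snap('wrist','a3.png');print(bot.get_obs()['tool_pos'],bot.get_obs()['joint_positions'],bot.get_obs()['moment'])"
```

```text
[556.45793941  96.00323818  63.83007308] [ 3.52492154e-02  5.60804306e-01  1.59868004e+00 -2.38477451e-04
  9.80977685e-01  1.40918294e+00] [-0.12499586  1.31258119  0.02597279]
```

Call:
jog_arm --targets '[{"xyz":[0,0,-0.1],"spin":0},{"xyz":[0,0,-0.3],"spin":0},{"xyz":[0,0,-0.4],"spin":0},{"xyz":[0,0,-0.4],"spin":0},{"xyz":[0,0,-0.4],"spin":0},{"xyz":[0,0,0],"spin":0},{"xyz":[0,0,0],"spin":0},{"xyz":[0,0,0],"spin":0},{"xyz":[0,0,0],"spin":0},{"xyz":[0,0,0],"spin":0}]'

```text
time: 12.2
tool_pos: [556.3, 96.0, 189.3]
tcp_rot: [-3.141, 0.001, 0.197]
contact_force: [0.2, 0.0, 0.2]
grip_width: 0.6
finger_force: 0.0
```

```bash
python3 -c "
from h import *
b1=snap('side','b1.png');b2=snap('scene','b2.png');b3=snap('wrist','b3.png')
r=cv2.imread
f=lambda x:cv2.resize(x,(400,300),interpolation=3)
a1=r('pics/a1.png');a2=r('pics/a2.png')
cv2.imwrite('pics/comp.png',np.vstack([np.hstack([f(a1[165:255,265:385]),f(a2[165:255,270:390])]),np.hstack([f(b1[165:255,265:385]),f(b3[100:400,120:520])])]))"
```

```text
(no output)
```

View pics/comp.png

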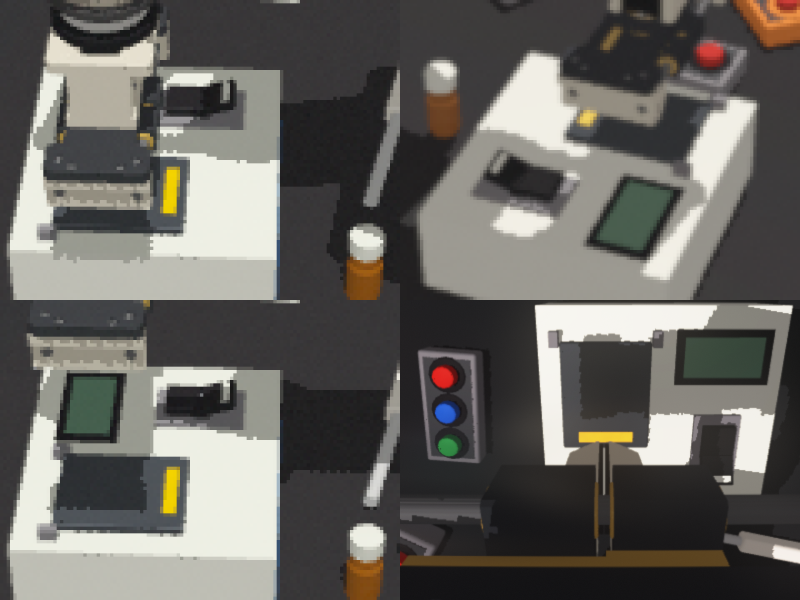

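The composite shows the lid lying flat, with its edges parallel to the housing and the yellow strip at side (316,222), level with 84 mm. The lid is shut. Contact came about 20 mm lower in TCP height than nominal, so the closed tips end about 20 mm behind the TCP. Next is the rocker.

Call:
jog_arm --targets '[{"xyz":[-0.34,0.44,0],"spin":0},{"xyz":[-0.34,0.44,0],"spin":0},{"xyz":[-0.34,0.44,0],"spin":0},{"xyz":[0,0,0],"spin":0},{"xyz":[0,0,0.4],"spin":0},{"xyz":[0,0,0.4],"spin":0},{"xyz":[0,0,0.3],"spin":0},{"xyz":[0,0,0],"spin":0},{"xyz":[0,0,0],"spin":0},{"xyz":[0,0,0],"spin":0}]'

```text
time: 13.6
tool_pos: [498.0, -23.4, 102.9]
tcp_rot: [3.141, -0.002, 0.197]
contact_force: [-0.2, 0.4, 0.6]
grip_width: 0.4
finger_force: 0.0
```

```bash
python3 -c "
from h import *
print(bot.get_obs()['tool_pos'],loc(bot.get_obs()['tool_pos']))
im=cv2.imread('pics/b1.png');h=cv2.cvtColor(im,cv2.COLOR_BGR2HSV)
m=cv2.inRange(h,(22,120,100),(34,255,255))[200:240,300:330];v,u=np.nonzero(m)
c=bot.get_calibration('side');print(u.mean()+300,v.mean()+200,loc(at(c,u.mean()+300,v.mean()+200,84)))
w=bot.get_calibration('wrist');print(w['eye'])"
```

```text
[497.97216107 -23.41625199 102.88283992] [-55.8 -54.8]
315.7096774193548 221.5 [-20.5  47.3]
[581.30799616  -6.32213105 281.10518813]
```

Call:
jog_arm --targets '[{"xyz":[-0.025,0,0.15],"spin":0},{"xyz":[0,0,0.15],"spin":0},{"xyz":[0,0,0.03],"spin":0},{"xyz":[0,0,0.03],"spin":0},{"xyz":[0,0,0.02],"spin":0},{"xyz":[0,0,0.02],"spin":0},{"xyz":[0,0,0],"spin":0},{"xyz":[0,0,0],"spin":0},{"xyz":[0,0,0],"spin":0},{"xyz":[0,0,0],"spin":0}]'

```text
time: 14.85
tool_pos: [495.3, -23.9, 69.7]
tcp_rot: [3.142, -0.0, 0.197]
contact_force: [0.5, -0.0, 0.2]
grip_width: 0.3
finger_force: 0.0
```

Call:
jog_arm --targets '[{"xyz":[0,0,0.02],"spin":0},{"xyz":[0,0,0.02],"spin":0},{"xyz":[0,0,0.02],"spin":0},{"xyz":[0,0,0],"spin":0},{"xyz":[0,0,0],"spin":0},{"xyz":[0,0,0],"spin":0},{"xyz":[0,0,0],"spin":0},{"xyz":[0,0,0],"spin":0},{"xyz":[0,0,0],"spin":0},{"xyz":[0,0,0],"spin":0}]'

```text
time: 16.1
tool_pos: [495.5, -23.9, 68.5]
tcp_rot: [3.14, -0.003, 0.197]
contact_force: [-11.5, 1.0, 35.0]
grip_width: 0.5
finger_force: 17.4
```

Call:
jog_arm --targets '[{"xyz":[0,0,-0.1],"spin":0},{"xyz":[0,0,-0.4],"spin":0},{"xyz":[0,0,-0.5],"spin":0},{"xyz":[0,0,-0.5],"spin":0},{"xyz":[-0.2,-0.6,0],"spin":0},{"xyz":[-0.2,-0.6,0],"spin":0},{"xyz":[-0.2,-0.6,0],"spin":0},{"xyz":[-0.2,-0.6,0],"spin":0},{"xyz":[0,0,0],"spin":0},{"xyz":[0,0,0],"spin":0}]'

```text
time: 17.35
tool_pos: [395.1, 151.8, 184.9]
tcp_rot: [3.141, -0.0, 0.198]
contact_force: [0.7, -0.7, 0.0]
grip_width: 0.5
finger_force: 0.0
```

```bash
python3 -c "
from h import *
np.set_printoptions(precision=1,suppress=True)
w=bot.get_calibration('wrist');b3=snap('wrist','d3.png');print(bot.get_obs()['tool_pos'])
h=cv2.cvtColor(b3,cv2.COLOR_BGR2HSV)
for n,lo,hi in(('g',(45,120,50),(75,255,255)),('b',(100,150,80),(125,255,255)),('r',(0,170,100),(6,255,255))):
    k,_,st,ce=cv2.connectedComponentsWithStats(cv2.inRange(h,lo,hi))
    for i in range(1,k):
        if st[i,4]>60: print(n,st[i],ce[i],at(w,*ce[i],36))
b1=snap('side','d1.png');b2=snap('scene','d2.png')
f=lambda x:cv2.resize(x,(400,300),interpolation=3)
cv2.imwrite('pics/comp2.png',np.vstack([np.hstack([f(b1[165:225,300:380]),f(b2[195:255,270:350])]),np.hstack([f(b3),f(b1[165:315,225:425])])]))"
```

```text
[395.4 151.3 184.9]
g [ 37  17  32  28 657] [52.8 30.6] [484.9 419.8  36. ]
g [221  97  26  26 524] [233.5 109.6] [447.4 250.3  36. ]
g [ 46 196  39  33 968] [ 64.9 212. ] [308.1 414.9  36. ]
b [ 66   0  30  14 330] [82.2  5.5] [510.5 392.9  36. ]
b [220  52  27  28 573] [233.1  65.4] [486.5 255.3  36. ]
b [ 97 222  34  32 786] [112.9 236.9] [289.1 363.9  36. ]
r [220   3  27  30 604] [232.8  17.6] [525.9 260.3  36. ]
r [151 252  23  25 336] [163.2 264.9] [265.7 308.2  36. ]
```

View pics/comp2.png

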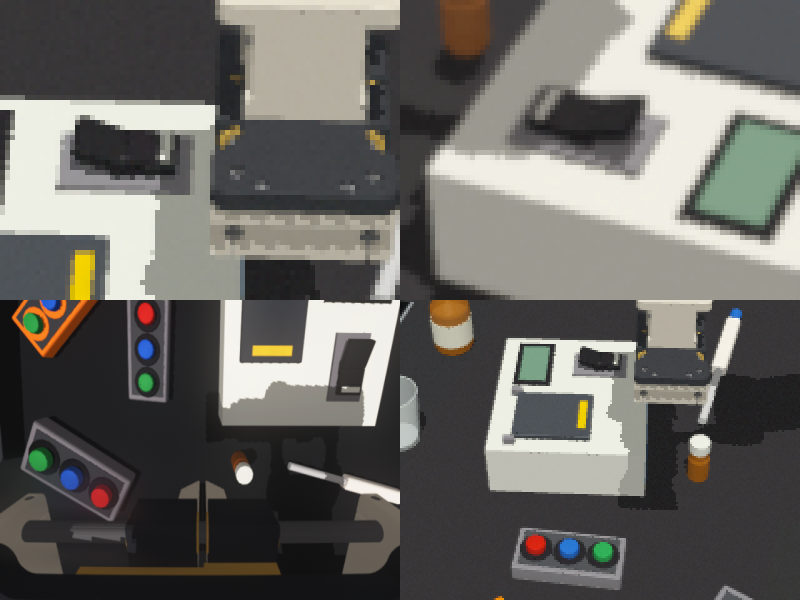

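The composite shows the lid shut and the rocker's rear end raised with its marked end down, so the lamp is on. The key is next: the wrist view puts green at world (447,250), with blue and red 40 and 79 mm further along, which matches the given spacing.

Call:
jog_arm --targets '[{"xyz":[0.29,-0.365,0],"spin":0},{"xyz":[0.29,-0.365,0],"spin":0},{"xyz":[0.29,-0.365,0],"spin":0},{"xyz":[0,0,0],"spin":0},{"xyz":[0,0,0.5],"spin":0},{"xyz":[0,0,0.5],"spin":0},{"xyz":[0,0,0.4],"spin":0},{"xyz":[0,0,0.3],"spin":0},{"xyz":[0,0,0.2],"spin":0},{"xyz":[0,0,0],"spin":0}]'

```text
time: 18.75
tool_pos: [445.2, 249.8, 31.9]
tcp_rot: [3.141, 0.003, 0.195]
contact_force: [0.0, 0.3, 0.0]
grip_width: 0.6
finger_force: 0.0
```

Call:
jog_arm --targets '[{"xyz":[0,0,0],"spin":0},{"xyz":[0,0,0],"spin":0},{"xyz":[0,0,0],"spin":0},{"xyz":[0,0,0],"spin":0},{"xyz":[0,0,0],"spin":0},{"xyz":[0,0,0],"spin":0},{"xyz":[0,0,0],"spin":0},{"xyz":[0,0,0],"spin":0},{"xyz":[0,0,0],"spin":0},{"xyz":[0,0,0],"spin":0}]'

```text
time: 20.0
tool_pos: [445.9, 251.4, 32.9]
tcp_rot: [3.142, -0.0, 0.197]
contact_force: [-0.3, 0.1, 0.4]
grip_width: 0.4
finger_force: 0.0
```

Call:
jog_arm --targets '[{"xyz":[0,0,0.1],"spin":0},{"xyz":[0,0,0.1],"spin":0},{"xyz":[0,0,0.03],"spin":0},{"xyz":[0,0,0.02],"spin":0},{"xyz":[0,0,0],"spin":0},{"xyz":[0,0,0],"spin":0},{"xyz":[0,0,0],"spin":0},{"xyz":[0,0,0],"spin":0},{"xyz":[0,0,0],"spin":0},{"xyz":[0,0,0],"spin":0}]'

```text
time: 21.25
tool_pos: [445.9, 251.4, 12.9]
tcp_rot: [3.142, 0.0, 0.197]
contact_force: [-2.5, -0.3, 3.6]
grip_width: 0.6
finger_force: 1.4
```

Call:
jog_arm --targets '[{"xyz":[0,0,0.02],"spin":0},{"xyz":[0,0,0.02],"spin":0},{"xyz":[0,0,0],"spin":0},{"xyz":[0,0,0],"spin":0},{"xyz":[0,0,0],"spin":0},{"xyz":[0,0,0],"spin":0},{"xyz":[0,0,0],"spin":0},{"xyz":[0,0,0],"spin":0},{"xyz":[0,0,0],"spin":0},{"xyz":[0,0,0],"spin":0}]'

```text
time: 22.5
tool_pos: [446.1, 251.5, 10.0]
tcp_rot: [-3.142, -0.0, 0.197]
contact_force: [-2.6, -1.3, 7.4]
grip_width: 0.4
finger_force: 3.5
```

Call:
jog_arm --targets '[{"xyz":[0,0,-0.05],"spin":0},{"xyz":[0,0,-0.1],"spin":0},{"xyz":[0,0,-0.3],"spin":0},{"xyz":[0,0,-0.5],"spin":0},{"xyz":[0,0,-0.5],"spin":0},{"xyz":[0,0,-0.5],"spin":0},{"xyz":[-0.4,0.5,0],"spin":0},{"xyz":[-0.4,0.5,0],"spin":0},{"xyz":[0,0,0],"spin":0},{"xyz":[0,0,0],"spin":0}]'

```text
time: 23.75
tool_pos: [399.7, 160.7, 166.3]
tcp_rot: [-3.141, -0.002, 0.196]
contact_force: [0.6, -0.0, -0.3]
grip_width: 0.6
finger_force: 0.0
```

```bash
python3 -c "
from h import *
np.set_printoptions(precision=1,suppress=True)
w=bot.get_calibration('wrist');im=snap('wrist','e3.png');s=snap('side','e1.png');c=bot.get_calibration('side')
for n,lo,hi in(('g',(45,120,50),(75,255,255)),('b',(100,150,80),(125,255,255)),('r',(0,170,100),(6,255,255))):
  for t,q,x in(('w',w,im),('s',c,s),('s0',c,cv2.imread('pics/side0.png'))):
    k,_,st,ce=cv2.connectedComponentsWithStats(cv2.inRange(cv2.cvtColor(x,cv2.COLOR_BGR2HSV),lo,hi))
    for i in range(1,k):
        p=at(q,*ce[i],36)
        if st[i,4]>40 and abs(p[0]-483)<70 and abs(p[1]-255)<40: print(n,t,st[i,4],p)
m=cv2.inRange(cv2.cvtColor(s,cv2.COLOR_BGR2HSV),(22,120,100),(34,255,255))[200:240,300:330];v,u=np.nonzero(m)
print('strip',loc(at(c,u.mean()+300,v.mean()+200,84)),bot.get_obs()['contact_force'],bot.get_obs()['tool_pos'])
"
```

```text
g w 577 [447.4 250.6  36. ]
g s 87 [442.7 254.3  36. ]
g s0 88 [442.6 254.4  36. ]
b w 624 [486.5 255.5  36. ]
b s 85 [481.9 259.   36. ]
b s0 85 [481.9 259.   36. ]
r w 677 [525.9 260.6  36. ]
r s 84 [521.5 263.7  36. ]
r s0 84 [521.5 263.7  36. ]
strip [-20.5  47.3] [-0.1  0.9  0.7] [399.7 161.2 165.9]
```

The keypad hasn't moved, the key has sprung back up, the lid strip reads the same as before, and the arm is clear. Handing in.

```bash
python3 -c "
from plant import bot
print(bot.close_job())"
```

```text
the job is handed in; nothing more can be done
None
```

I shut the lid, switched the lamp on, then pressed the green key fully down and released it, in that order; the keypad did not move, and I handed the job in at about 24 s with the arm clear (no verdict was returned).

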